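Put three mixed-up tool holders back into their own pots

TASK

The three tool holders on the rail went back into the wrong pots after the last drilling job: move them so that each is fully seated, upright, in the pot of the colour of its ring, using the empty grey pot to park one on the way. Keep the holders upright and never put them down on the counter, because bench grit spoils the tapers. Leave the oil bottle, the grease tin and the caliper where they are.

Things in the scene. Friction and masses are not known exactly. Their poses are not given: they have to be found in the camera images.
- holder_red: Loose steel tool holder, red ring on top, with a short steel spot drill (tip at 59 mm). Round flange and dark nut, 44 mm wide from the origin to 43 mm above: grip here from above, cutter between the fingers. Below: a cone, 32 mm wide narrowing to 21 mm at 37 mm down, then a 12 mm stud to 48 mm down. Origin: centre of the flange's underside; z up. 0.22 to 0.37 kg. Starts in a pot of another colour.
- holder_blue: Loose steel tool holder, blue ring on top, with a thin gold twist drill (tip at 63 mm). Round flange and dark nut, 44 mm wide from the origin to 43 mm above: grip here from above, cutter between the fingers. Below: a cone, 32 mm wide narrowing to 21 mm at 37 mm down, then a 12 mm stud to 48 mm down. Origin: centre of the flange's underside; z up. 0.22 to 0.37 kg. Starts in a pot of another colour.
- holder_yellow: Loose steel tool holder, yellow ring on top, with a wide steel countersink (tip at 60 mm). Round flange and dark nut, 44 mm wide from the origin to 43 mm above: grip here from above, cutter between the fingers. Below: a cone, 32 mm wide narrowing to 21 mm at 37 mm down, then a 12 mm stud to 48 mm down. Origin: centre of the flange's underside; z up. 0.22 to 0.37 kg. Starts in a pot of another colour.
- pot_red: Red tool pot, home of the red holder: round cup, collar 62 mm wide, fixed with three others on a rail, about 98 mm apart along the pots' y axis, in any order. Origin: centre of its foot's underside, 16 mm above the counter; z up. Flat rim 62 mm above the origin; tapered hole 36 mm wide there, 54 mm deep, 2 mm looser all round than a holder's cone. A seated holder's origin lies at the rim's centre.
- pot_blue: Blue tool pot, home of the blue holder: round cup, collar 62 mm wide, fixed with three others on a rail, about 98 mm apart along the pots' y axis, in any order. Origin: centre of its foot's underside, 16 mm above the counter; z up. Flat rim 62 mm above the origin; tapered hole 36 mm wide there, 54 mm deep, 2 mm looser all round than a holder's cone. A seated holder's origin lies at the rim's centre.
- pot_yellow: Yellow tool pot, home of the yellow holder: round cup, collar 62 mm wide, fixed with three others on a rail, about 98 mm apart along the pots' y axis, in any order. Origin: centre of its foot's underside, 16 mm above the counter; z up. Flat rim 62 mm above the origin; tapered hole 36 mm wide there, 54 mm deep, 2 mm looser all round than a holder's cone. A seated holder's origin lies at the rim's centre.
- pot_grey: Grey tool pot, spare, empty at the start: round cup, collar 62 mm wide, fixed with three others on a rail, about 98 mm apart along the pots' y axis, in any order. Origin: centre of its foot's underside, 16 mm above the counter; z up. Flat rim 62 mm above the origin; tapered hole 36 mm wide there, 54 mm deep, 2 mm looser all round than a holder's cone. A seated holder's origin lies at the rim's centre.
- oil_bottle: White oil bottle with red spout, 41 mm in diameter, 118 mm tall, loose, standing on the counter behind the rail. Origin: centre of its underside. To be left alone.
- grease_tin: Round tin with red lid, 57 mm in diameter, 24 mm high, loose, on the counter behind the rail. Origin: centre of its underside. To be left alone.
- caliper: Steel caliper, 97x147x11 mm, loose, lying on the counter in front of the rail. Origin: middle of its underside. To be left alone.

How it is judged:
By the outcome, as a careful person would: the job done as asked, in the order asked, and still so for the second after the job is handed in, with the robot touching nothing.
It also fails if it takes over 104 s, if anything falls off the work surface, if the arm or the gripper's body presses on something with over 40 N, if the wrist force passes 120 N, or if a joint passes its speed limit or range.

ROBOT

A 7-joint arm with a two-finger parallel gripper is mounted at the origin on a cart in front of the work surface, level with it; the furniture and walls round the work are solid. World frame = base frame: x ahead of the robot, y to its left, z up, the work surface at z = 0. Lengths are in mm, angles in rad, forces in N, time in s.
With the tool pointing down it reaches from about 425 to 975 mm from the base axis. Payload 16.7 kg.
Tool frame: the origin (TCP) lies between the finger pads; the fingertips stand r.tip_reach ahead of it and the grasp point (between the pads) is the TCP (r.tip_reach is the distance from the TCP to the fingertips, in mm); z points along the fingers, y is the line along which they close (so a half turn about z gives the same grasp; the last joint's range is limited). The gripper opens to 85 mm and grips with 20 to 120 N. Pads are 22 mm wide; open, the fingers measure 114 mm over their backs; the gripper's body (76 mm by 85 mm) begins 54 mm behind the grasp point. The pads swing forward as they close: fully open they stand 13 mm farther back than shut.
Start: joints at [-1.482, 0.426, 0.074, 1.606, -0.034, 1.111, -0.067], TCP at [159.671, 655.807, 250.302] pointing down, gripper open.
Joint ranges: [-2.85, 2.85], [-0.5, 2.14], [-1.23, 1.37], [0.21, 2.46], [-1.02, 4.16], [0.16, 2.05], [-2.73, 2.73]. Speed limits (rad/s): [1.89, 1.89, 2.39, 2.39, 3.01, 3.01, 3.01].

INTERFACE

Orientations are given as a rotation vector (axis times angle).
In Python, from cell import r gives the robot as it stands.
- The arm moves only by the tool carry_out, never from a script. Its argument "series" is a list that holds one entry, the list of rows, each a list of 5 numbers: the finger opening in cm, from 0 to 8.54, then the shift along the tool's x, y, z in cm, then the turn about the tool's z in rad. A call has 1 to 12 rows; each row shifts and turns the commanded pose from where the row before left it, along the tool's axes as they then stand; what a row does not reach is not made up. A row lasts 1/8 s, in which the tool goes at most 62.5 mm and 10.7 degrees, less where a joint would pass 70% of its speed; a pose out of reach is approached as far as the arm can. A call with a gripper value outside its range is refused whole. The fingers move at their own pace and stop on an object; "squeeze" is the grip in N (left out, the last holds). Time passes only in rows, so rows that do not move let the fingers close. It gives the time, the measured TCP pose, the force, the opening and the grip force at its end, in the units of the state.
- r.observe(): the state, without advancing time (a new reading comes with each control period).
- r.get_image(name): name is "scene" or "top" or "wrist"; returns (picture, depth): 400x640x3 uint8, red, green, blue; 400x640 float32, mm along the optical axis (not along the pixel's ray), 0 where there is no reading.
- r.camera_info(name): a dict with "camera_matrix" (3x3 intrinsics, pixels), "eye" and "attitude" of the camera in the world. Camera axes: x right, y up, looking along -z (the intrinsics and any distortion apply to the point x, -y, -z); pixel columns grow to the right and rows downward; lengths in mm; the calibration is good to about 2 mm. A picture is of the moment at which its call begins: read the wrist's pose just before it. camera_info takes no time and is no camera call; for the wrist camera it gives the pose at the moment of the call.
- r.hand_in(): hands the job in; it is judged then, once.
Trained networks look in the newest picture that a camera, given by its name, has taken for a name from the list of things; names that differ only in an ending like _2 or _b are one class to them, and where a whole thing is asked for, a point or a joint stands for the part that bears it (a point fixed in the world has none). Each returns a list of dicts, best first, with "p" (0 to 1); they miss things now and then, are a little off and sometimes report something else, mostly with a low value. They report only what shows in the picture. A call takes as long as a camera call.
- r.outline_of(camera, target): "mask" (400x640 bool, what is visible of it) and "rect" ([left, top, right, bottom] in pixels, round what is visible of it).
- r.landmark_of(camera, target): "point" ([column, row] in pixels: a listed point, or the origin of a listed thing).
The state is a dict: "time_s": time; "joint_positions": joint angles; "qd": joint speeds; "tau": joint torques, N m; "ee_pos": TCP position; "tcp_rot": TCP orientation; "contact_force": force on the tool from outside, world axes, zero at the start; "wrist_torque": the same for the moment, N m; "opening": opening from 0.0 (shut) to 1.0 (fully open); "gripper_force": force on a finger pad.
Only numpy, scipy, OpenCV 4.12 (cv2) and the standard library are available. Lean on these libraries where they do the work, as an engineer would, in place of code of your own. Each camera call takes 0.05 s, during which the arm holds its last target. There are 200 camera calls.

## Working session

There is one attempt and no reset: what is moved stays moved. The work goes in short steps, Python scripts to look and compute and a tool call to move; the robot and the scene stay as the last step left them, time stands still between calls to the robot, and variables do not carry over. Pictures are saved under pics/ and viewed, at most 14 in all, crops included, and the job is handed in when it is done.

Besides the shell and the picture viewer there is one more tool, called by a JSON object that holds its "op" and its "data". carry_out: Moves the arm, as the interface text tells. Its arguments: {"type":"object","properties":{"series":{"type":"array"},"squeeze":{"type":"number"}},"required":["series"]}

```bash
mkdir -p pics; ls; cat > h.py <<'E'
from cell import r
import numpy as np, cv2
from scipy.spatial.transform import Rotation as R
def cam(n):
    c=r.camera_info(n); a=np.array(c["attitude"],float)
    A=a if a.shape==(3,3) else R.from_rotvec(a).as_matrix()
    return np.array(c["camera_matrix"]),np.array(c["eye"],float),A
def ray(n,p):
    K,e,A=cam(n); d=A@np.array([(p[0]-K[0,2])/K[0,0],-(p[1]-K[1,2])/K[1,1],-1]); return e,d
def onz(n,p,z):
    e,d=ray(n,p); return e+d*(z-e[2])/d[2]
def save(n,f):
    im,dp=r.get_image(n); cv2.imwrite(f,im[:,:,::-1]); return im,dp
E
python3 - <<'E'
from h import *
print(r.observe(), r.tip_reach); print(r.camera_info("top")); print(r.camera_info("scene"))
save("top","pics/top0.png"); save("scene","pics/scene0.png")
for n in ["top","scene"]:
  for t in ["pot_red","pot_blue","pot_yellow","pot_grey","holder_red","holder_blue","holder_yellow","oil_bottle","grease_tin","caliper"]:
    z=78 if t[0] in"ph" else 0
    l=r.landmark_of(n,t)[:2]
    for q in l: print(n,t,round(q["p"],2),np.round(q["point"],1),np.round(onz(n,q["point"],16 if t[0]=='p' else z),0))
E
```

```text
pics
{'time_s': 0.0, 'joint_positions': array([-1.48149424,  0.42673053,  0.07386532,  1.60660438, -0.03409882,
        1.11078596, -0.06711803]), 'qd': array([-0.00041265, -0.00032875, -0.00082562,  0.00047057,  0.00148167,
        0.00088422,  0.00049125]), 'tau': array([ 1.06458206e-04, -9.49782729e+01,  3.75965819e+00, -4.63516474e+01,
        1.91734324e-02,  1.00880614e-02,  6.82626614e-05]), 'ee_pos': array([159.60966704, 655.46987123, 249.61315386]), 'tcp_rot': array([-3.74309733e-01, -3.11916256e+00,  1.99076114e-03]), 'contact_force': array([-0.41989952,  0.17406043, -1.34403833]), 'wrist_torque': array([0.00502342, 0.00572698, 0.00997722]), 'gripper_force': 0.0, 'opening': 0.9983417961132995} 19.0
{'camera_matrix': array([[419.42040205,   0.        , 315.13351801],
       [  0.        , 419.42040205, 192.44178245],
       [  0.        ,   0.        ,   1.        ]]), 'eye': array([445.48909018,   6.21105443, 960.19531031]), 'attitude': array([ 0.04964315, -0.09520695, -1.55956358])}
{'camera_matrix': array([[389.4252886 ,   0.        , 319.92732404],
       [  0.        , 
[... 805 characters left out ...]
40.   0.]
scene pot_red 0.72 [260.2 170.4] [516. 188.  16.]
scene pot_blue 0.79 [331.6 255.9] [ 471. -117.   16.]
scene pot_yellow 0.84 [281.4 196.4] [499.  83.  16.]
scene pot_yellow 0.26 [328.7 256.8] [ 465. -114.   16.]
scene pot_grey 0.62 [300.8 221.3] [484.  -5.  16.]
scene pot_grey 0.49 [257.9 171.4] [509. 189.  16.]
scene holder_red 0.95 [327.9 236.6] [ 467. -109.   78.]
scene holder_blue 0.91 [278.9 177.5] [499.  84.  78.]
scene holder_blue 0.36 [260.8 272.2] [323. -84.  78.]
scene holder_yellow 0.56 [258.2 151.4] [518. 187.  78.]
scene oil_bottle 0.75 [360.  204.5] [628. -50.   0.]
scene grease_tin 0.85 [320.4 173.8] [630.  89.   0.]
scene caliper 0.78 [260.7 269.5] [349. -35.   0.]
```

View pics/top0.png

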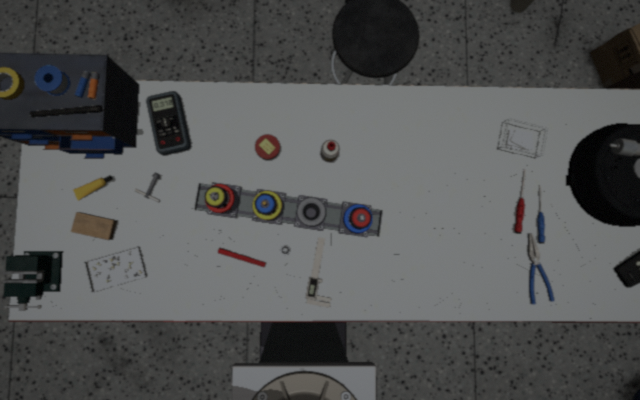

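View pics/scene0.png

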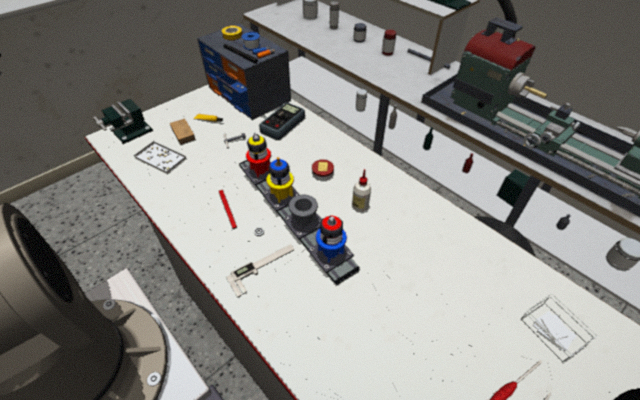

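Both views agree: yellow sits in red (220,198), blue in yellow (267,205), grey is empty (311,212) and red is in blue (357,217). The order along the rail, from +y, is red, yellow, grey, blue. Next I'll locate the rims precisely from depth.

```bash
cat >> h.py <<'E'
def cloud(n,dp):
    K,e,A=cam(n); v,u=np.mgrid[:dp.shape[0],:dp.shape[1]]
    P=np.stack([(u-K[0,2])/K[0,0]*dp,-(v-K[1,2])/K[1,1]*dp,-dp],-1)@A.T+e
    P[dp<=0]=np.nan; return P
def circ(X,rad=None):
    # robust circle fit to XY points
    from scipy.optimize import least_squares
    c=X.mean(0)
    if rad: s=least_squares(lambda q:np.hypot(*(X-q).T)-rad,c,loss='soft_l1',f_scale=1.5); return s.x,rad
    s=least_squares(lambda q:np.hypot(*(X-q[:2]).T)-q[2],[*c,22],loss='soft_l1',f_scale=1.5); return s.x[:2],s.x[2]
E
python3 - <<'E'
from h import *
guess=dict(red=(514,185),yellow=(504,82),grey=(487,-8),blue=(471,-109))
for n in ["top","scene"]:
  im,dp=r.get_image(n); P=cloud(n,dp)
  t=P[(np.abs(P[...,0]-420)<15)&(np.abs(P[...,1]-100)<60)]; print(n,"table z",np.median(t[:,2]))
  C=[]
  for k,g in guess.items():
    d=np.hypot(P[...,0]-g[0],P[...,1]-g[1]); 
    rim=P[(d<42)&(P[...,2]>66)&(P[...,2]<86)]; top=P[(d<35)&(P[...,2]>105)&(P[...,2]<128)]
    m,rad=cv2.minEnclosingCircle(rim[:,:2].astype(np.float32))
    print(k,"rim",len(rim),np.round(np.median(rim[:,2]),1),np.round(m,1),round(rad,1),"top",len(top),np.round(np.median(top,0),1) if len(top) else '', np.round(cv2.minEnclosingCircle(top[:,:2].astype(np.float32)),1) if 0 else '')
o=r.observe(); M=R.from_rotvec(o["tcp_rot"]).as_matrix(); print(np.round(M,3)); print("wrist",cam("wrist")[1],np.round(cam("wrist")[2],2))
E
```

```text
top table z -0.7368783531493364
red rim 259 76.8 [513.7 181.9] 30.9 top 335 [512.3 178.9 118.9] 
yellow rim 269 76.9 [500.4  82.5] 30.8 top 368 [499.2  81.  119.1] 
grey rim 472 76.4 [487.8 -11.4] 30.7 top 0  
blue rim 262 76.6 [ 474.1 -110.6] 30.8 top 356 [ 473.1 -108.8  118.9] 
scene table z -0.6912220826734483
red rim 238 77.0 [511.9 181.3] 31.1 top 220 [505.7 172.7 117.7] 
yellow rim 269 77.0 [498.2  81.5] 30.6 top 275 [492.4  74.8 118.4] 
grey rim 439 76.5 [485.7 -11.4] 31.2 top 0  
blue rim 339 77.3 [ 471.8 -111.3] 30.9 top 375 [ 466.3 -116.8  118.9] 
[[-0.972  0.237 -0.   ]
 [ 0.237  0.972 -0.   ]
 [ 0.    -0.    -1.   ]]
wrist [ 91.70375813 673.27829187 375.0918118 ] [[ 0.24 -0.93 -0.27]
 [ 0.97  0.23  0.07]
 [-0.   -0.27  0.96]]
```

{"op": "carry_out", "data": {"series": [[[8.5, 0, 0, 0, 0.18], [8.5, 0, 0, 0, 0.18], [8.5, 0, 0, 0, 0.18], [8.5, 0, 0, 0, 0.18], [8.5, 0, 0, 0, 0.18], [8.5, 0, 0, 0, 0.18], [8.5, 0, 0, 0, 0.18], [8.5, 0, 0, 0, 0.18], [8.5, 0, 0, 0, 0.028], [8.5, -3.8, 3.8, 0, 0], [8.5, -3.8, 3.8, 0, 0], [8.5, -3.8, 3.8, 0, 0]]], "squeeze": 80}}

```text
time_s: 2.7
ee_pos: [258.0, 526.0, 250.4]
tcp_rot: [-2.363, -2.07, -0.0]
contact_force: [1.4, 0.1, 0.1]
opening: 0.991
gripper_force: 0.0
```

{"op": "carry_out", "data": {"series": [[[8.5, -3.8, 3.8, 0, 0], [8.5, -3.8, 3.8, 0, 0], [8.5, -3.8, 3.8, 0, 0], [8.5, -3.8, 3.8, 0, 0], [8.5, -3.8, 3.8, 0, 0], [8.5, -3.8, 3.8, 0, 0], [8.5, -3.8, 3.8, 0, 0], [8.5, -3.8, 3.5, 0, 0], [8.5, 0, 0, 0, 0], [8.5, 0, 0, 0, 0]]]}}

```text
time_s: 3.95
ee_pos: [514.0, 185.6, 250.3]
tcp_rot: [-2.365, -2.068, 0.0]
contact_force: [-0.6, 1.0, -1.0]
opening: 0.998
gripper_force: 0.0
```

```bash
cat >> h.py <<'E'
def tool():
    o=r.observe(); return o["ee_pos"],R.from_rotvec(o["tcp_rot"]).as_matrix(),o
POTS=dict(red=(513,181.6),yellow=(499.3,82),grey=(486.8,-11.4),blue=(473,-111))
def wrist():
    im,dp=r.get_image("wrist"); P=cloud("wrist",dp)
    for k,g in POTS.items():
        d=np.hypot(P[...,0]-g[0],P[...,1]-g[1])
        rim=P[(d<40)&(P[...,2]>68)&(P[...,2]<84)]; top=P[(d<30)&(P[...,2]>100)&(P[...,2]<128)]
        for n,q in(("rim",rim),("top",top)):
            if len(q)>300:
                m,rad=cv2.minEnclosingCircle(q[:,:2].astype(np.float32)); print(k,n,len(q),"z",np.round(np.median(q[:,2]),1),"c",np.round(m,1),round(rad,1))
    return im,dp,P
E
python3 - <<'E'
from h import *
p,M,o=tool(); print(np.round(p,1),np.round(M,3).tolist(),o["time_s"],np.round(o["joint_positions"],2))
im,dp,P=wrist(); cv2.imwrite("pics/w1.png",im[:,:,::-1])
E
```

```text
[514.  185.6 250.3] [[0.134, 0.991, -0.0], [0.991, -0.134, 0.0], [0.0, -0.0, -1.0]] 3.95 [-1.01  0.25  0.65  1.92 -0.17  1.03 -0.42]
red rim 815 z 79.1 c [514.  184.9] 30.7
red top 1445 z 121.3 c [513.9 184.7] 23.0
yellow rim 809 z 79.1 c [500.3  85.2] 30.6
yellow top 1367 z 121.1 c [500.6  85. ] 22.9
grey rim 487 z 78.7 c [489.2   1.5] 28.7
```

View pics/w1.png

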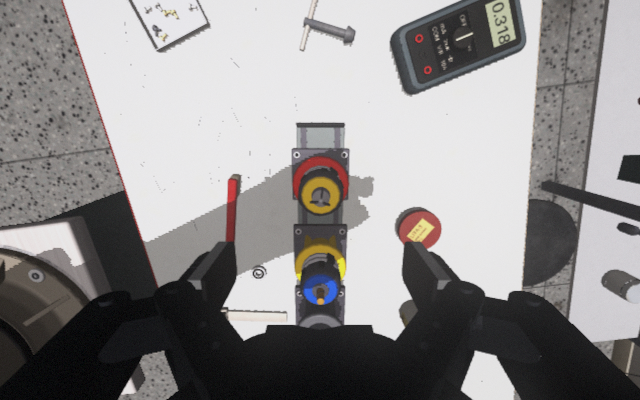

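{"op": "carry_out", "data": {"series": [[[8.5, -3.5, 0, 0, 0], [8.5, -3.5, 0, 0, 0], [8.5, 0, 0, 0, 0], [8.5, 0, 0, 0, 0]]]}}

```text
time_s: 4.5
ee_pos: [504.5, 117.5, 250.4]
tcp_rot: [-2.364, -2.068, -0.001]
contact_force: [-0.1, 1.0, -0.5]
opening: 0.996
gripper_force: 0.0
```

```bash
cat > s.py <<'E'
from h import *
p,M,o=tool(); print(np.round(p,1),o["time_s"]); wrist()
E
python3 s.py
```

```text
[504.5 117.5 250.4] 4.5
red rim 941 z 78.9 c [514.1 184.1] 30.9
red top 1676 z 121.3 c [514.3 184. ] 22.8
yellow rim 814 z 79.1 c [500.4  84.2] 30.8
yellow top 1538 z 121.4 c [500.7  84. ] 23.0
grey rim 1449 z 79.0 c [487.7  -9.3] 30.7
```

{"op": "carry_out", "data": {"series": [[[8.5, -5, 0, 0, 0], [8.5, -5, 0, 0, 0], [8.5, 0, 0, 0, 0], [8.5, 0, 0, 0, 0]]]}}

```text
time_s: 5.05
ee_pos: [491.3, 18.2, 250.3]
tcp_rot: [-2.366, -2.067, -0.0]
contact_force: [-0.7, -0.8, -0.6]
opening: 0.997
gripper_force: 0.0
```

```bash
python3 s.py
```

```text
[491.3  18.2 250.3] 5.05
red rim 1212 z 78.9 c [514.  183.9] 30.8
red top 1017 z 118.3 c [512.9 177.9] 21.4
yellow rim 923 z 78.9 c [500.4  84.2] 30.7
yellow top 1904 z 121.6 c [500.5  84.1] 22.7
grey rim 1691 z 79.0 c [487.5  -9.8] 31.0
blue rim 794 z 79.1 c [ 474.1 -108.3] 30.8
blue top 1314 z 120.8 c [ 474.3 -108.5] 22.9
```

{"op": "carry_out", "data": {"series": [[[8.5, -5, 0, 0, 0], [8.5, -5, 0, 0, 0], [8.5, 0, 0, 0, 0], [8.5, 0, 0, 0, 0]]]}}

```text
time_s: 5.6
ee_pos: [478.0, -80.9, 250.2]
tcp_rot: [-2.366, -2.067, 0.0]
contact_force: [0.2, 0.7, 0.1]
opening: 0.995
gripper_force: 0.0
```

```bash
python3 s.py
```

```text
[478.  -80.9 250.2] 5.6
yellow rim 1203 z 79.0 c [500.4  83.2] 30.7
yellow top 1107 z 118.7 c [499.4  77.8] 21.4
grey rim 2153 z 78.9 c [487.6  -9.8] 30.8
blue rim 818 z 79.1 c [ 474.2 -108.9] 30.8
blue top 1526 z 121.4 c [ 474.2 -109. ] 22.9
```

{"op": "carry_out", "data": {"series": [[[8.5, -5, 0, 0, 0], [8.5, -5, 0, 0, 0], [8.5, 0, 0, 0, 0], [8.5, 0, 0, 0, 0]]]}}

```text
time_s: 6.15
ee_pos: [464.5, -180.0, 250.2]
tcp_rot: [-2.365, -2.067, 0.0]
contact_force: [-0.0, 0.6, 0.8]
opening: 0.996
gripper_force: 0.0
```

```bash
python3 s.py
```

```text
[ 464.5 -180.   250.2] 6.15
grey rim 1434 z 79.0 c [487.5 -12. ] 30.5
blue rim 944 z 79.1 c [ 474.2 -109.2] 30.8
blue top 1900 z 121.6 c [ 474.2 -109.1] 22.7
```

{"op": "carry_out", "data": {"series": [[[8.5, 3.6, 0, 0, 0], [8.5, 3.6, 0, 0, 0], [8.5, 0, 0, 4, 0], [8.5, 0, 0, 4, 0], [8.5, 0, 0, 3, 0], [8.5, 0, 0, 2, 0], [8.5, 0, 0, 1, 0], [8.5, 0, 0, 0.7, 0], [8.5, 0, 0, 0, 0], [8.5, 0, 0, 0, 0]]]}}

```text
time_s: 7.45
ee_pos: [474.1, -109.8, 103.9]
tcp_rot: [2.367, 2.065, 0.001]
contact_force: [-0.5, -0.3, 0.6]
opening: 0.993
gripper_force: 0.0
```

{"op": "carry_out", "data": {"series": [[[6, 0, 0, 0, 0], [5, 0, 0, 0, 0], [4.2, 0, 0, 0, 0], [4.2, 0, 0, 0, 0], [4.2, 0, 0, 0, 0]]], "squeeze": 25}}

```text
time_s: 8.07
ee_pos: [474.1, -109.9, 103.6]
tcp_rot: [2.367, 2.065, 0.001]
contact_force: [0.6, 0.3, 5.2]
opening: 0.51
gripper_force: 24.7
```

{"op": "carry_out", "data": {"series": [[[4, 0, 0, 0, 0], [4, 0, 0, 0, 0], [4, 0, 0, -0.5, 0], [4, 0, 0, -1, 0], [4, 0, 0, -2, 0], [4, 0, 0, -3, 0], [4, 0, 0, -3, 0], [4, 0, 0, -3, 0], [4, 0, 0, -1.5, 0], [4, 0, 0, 0, 0]]], "squeeze": 70}}

```text
time_s: 9.32
ee_pos: [474.0, -109.6, 243.8]
tcp_rot: [2.367, 2.066, 0.003]
contact_force: [0.3, 0.7, -4.6]
opening: 0.496
gripper_force: 71.5
```

```bash
python3 - <<'E'
from h import *
p,M,o=tool(); print(np.round(p,1),np.round(M,3).tolist(),np.round(o["contact_force"],1),np.round(o["wrist_torque"],2))
im,dp=r.get_image("wrist"); cv2.imwrite("pics/w2.png",im[:,:,::-1]); P=cloud("wrist",dp)
L=(P-p)@M  # tool frame
q=L[(np.hypot(L[...,0],L[...,1])<30)&(L[...,2]<-10)&(L[...,2]>-60)&(abs(L[...,1])<20)]
print(len(q),np.round(np.percentile(q,[1,50,99],axis=0),1))
E
```

```text
[ 474.  -109.6  243.8] [[0.135, 0.991, 0.001], [0.991, -0.135, 0.001], [0.001, 0.001, -1.0]] [ 0.3  0.7 -4.6] [ 0.03 -0.02  0.  ]
8397 [[-14.4 -19.6 -59.7]
 [ 10.2  -0.2 -17.4]
 [ 21.6  19.9 -10.7]]
```

View pics/w2.png

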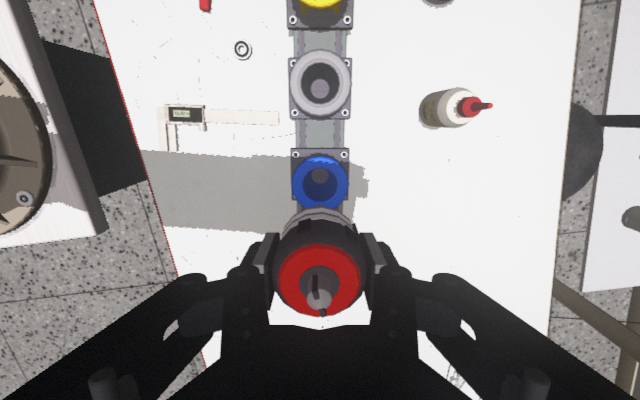

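The wrist view shows the red holder upright between the pads at (320,280). The blue pot at (320,182) is now empty and the grey pot is at (320,85). Next I carry it over grey.

{"op": "carry_out", "data": {"series": [[[4, 2.5, 0, 0, 0], [4, 5, 0, 0, 0], [4, 2.5, 0, 0, 0], [4, 0, 0, 4, 0], [4, 0, 0, 3, 0], [4, 0, 0, 1, 0], [4, 0, 0, 0, 0], [4, 0, 0, 0, 0]]]}}

```text
time_s: 10.38
ee_pos: [487.8, -10.9, 164.1]
tcp_rot: [2.367, 2.065, 0.001]
contact_force: [-0.6, 0.1, -2.2]
opening: 0.498
gripper_force: 71.7
```

{"op": "carry_out", "data": {"series": [[[4, 0, 0, 1, 0], [4, 0, 0, 1, 0], [4, 0, 0, 1, 0], [4, 0, 0, 1, 0], [4, 0, 0, 0.8, 0], [4, 0, 0, 0.6, 0], [4, 0, 0, 0.4, 0], [4, 0, 0, 0.2, 0], [4, 0, 0, 0, 0]]]}}

```text
time_s: 11.5
ee_pos: [487.4, -10.8, 103.7]
tcp_rot: [-2.367, -2.065, -0.001]
contact_force: [-3.8, 0.8, 8.5]
opening: 0.502
gripper_force: 73.3
```

{"op": "carry_out", "data": {"series": [[[5, 0, 0, 0, 0], [6.5, 0, 0, 0, 0], [8.5, 0, 0, 0, 0], [8.5, 0, 0, 0, 0], [8.5, 0, 0, 0, 0], [8.5, 0, 0, -3, 0], [8.5, 0, 0, -5, 0], [8.5, 0, 0, -5, 0], [8.5, 0, 0, -1.6, 0], [8.5, 0, 0, 0, 0], [8.5, 0, 0, 0, 0]]]}}

```text
time_s: 12.88
ee_pos: [486.7, -10.7, 248.2]
tcp_rot: [-2.366, -2.065, 0.002]
contact_force: [0.7, 0.4, -1.3]
opening: 0.992
gripper_force: 0.0
```

```bash
cat > s.py <<'E'
from h import *
p,M,o=tool(); print(np.round(p,1),o["time_s"],np.round(M[:2,0],3)); wrist()
E
python3 s.py
```

```text
[486.7 -10.7 248.2] 12.875 [0.135 0.991]
yellow rim 986 z 78.9 c [500.4  83.6] 30.9
yellow top 2126 z 121.5 c [500.6  83.5] 22.7
grey rim 845 z 79.1 c [487.6  -9.7] 30.8
grey top 1623 z 121.4 c [486.5 -10.4] 22.8
blue rim 1528 z 78.9 c [ 474.  -109.2] 31.0
```

{"op": "carry_out", "data": {"series": [[[8.5, 4.8, 0.05, 0, 0], [8.5, 4.8, 0.05, 0, 0], [8.5, 0, 0, 4, 0], [8.5, 0, 0, 4, 0], [8.5, 0, 0, 3, 0], [8.5, 0, 0, 2, 0], [8.5, 0, 0, 1, 0], [8.5, 0, 0, 0.5, 0], [8.5, 0, 0, 0, 0]]]}}

```text
time_s: 14.05
ee_pos: [501.3, 84.1, 104.4]
tcp_rot: [2.367, 2.065, -0.0]
contact_force: [-0.7, 0.2, 0.3]
opening: 0.997
gripper_force: 0.0
```

{"op": "carry_out", "data": {"series": [[[6, 0, 0, 0, 0], [5, 0, 0, 0, 0], [4.2, 0, 0, 0, 0], [4.2, 0, 0, 0, 0], [4.2, 0, 0, 0, 0]]], "squeeze": 25}}

```text
time_s: 14.68
ee_pos: [501.6, 84.3, 104.6]
tcp_rot: [2.367, 2.065, 0.001]
contact_force: [-1.2, 0.6, 6.9]
opening: 0.503
gripper_force: 25.3
```

{"op": "carry_out", "data": {"series": [[[4, 0, 0, 0, 0], [4, 0, 0, 0, 0], [4, 0, 0, -0.5, 0], [4, 0, 0, -1, 0], [4, 0, 0, -2, 0], [4, 0, 0, -3, 0], [4, 0, 0, -3, 0], [4, 0, 0, -3, 0], [4, 0, 0, -2, 0], [4, 0, 0, 0, 0], [4, 0, 0, 0, 0]]], "squeeze": 70}}

```text
time_s: 16.05
ee_pos: [500.8, 84.2, 248.7]
tcp_rot: [-2.367, -2.065, 0.001]
contact_force: [-0.1, 0.6, -2.6]
opening: 0.496
gripper_force: 71.4
```

{"op": "carry_out", "data": {"series": [[[4, -2.5, 0, 0, 0], [4, -5, 0, 0, 0], [4, -5, 0, 0, 0], [4, -5, 0, 0, 0], [4, -2, 0, 0, 0], [4, 0, 0, 0, 0], [4, 0, 0, 4, 0], [4, 0, 0, 3, 0], [4, 0, 0, 1.4, 0], [4, 0, 0, 0, 0], [4, 0, 0, 0, 0]]]}}

```text
time_s: 17.42
ee_pos: [475.4, -109.0, 166.1]
tcp_rot: [2.367, 2.065, 0.001]
contact_force: [0.6, 0.3, -3.4]
opening: 0.496
gripper_force: 71.6
```

{"op": "carry_out", "data": {"series": [[[4, 0, -0.1, 0.5, 0], [4, 0, 0, 1, 0], [4, 0, 0, 1, 0], [4, 0, 0, 1, 0], [4, 0, 0, 1, 0], [4, 0, 0, 0.8, 0], [4, 0, 0, 0.5, 0], [4, 0, 0, 0.3, 0], [4, 0, 0, 0.1, 0], [4, 0, 0, 0, 0]]]}}

```text
time_s: 18.68
ee_pos: [474.0, -109.0, 104.2]
tcp_rot: [-2.367, -2.064, -0.002]
contact_force: [-9.5, 1.8, 26.8]
opening: 0.498
gripper_force: 74.9
```

{"op": "carry_out", "data": {"series": [[[5, 0, 0, -0.05, 0], [6.5, 0, 0, 0, 0], [8.5, 0, 0, 0, 0], [8.5, 0, 0, 0, 0], [8.5, 0, 0, 0, 0], [8.5, 0, 0, -3, 0], [8.5, 0, 0, -5, 0], [8.5, 0, 0, -5, 0], [8.5, 0, 0, -1.5, 0], [8.5, 0, 0, 0, 0], [8.5, 0, 0, 0, 0]]]}}

```text
time_s: 20.05
ee_pos: [473.3, -108.6, 247.8]
tcp_rot: [-2.366, -2.065, 0.002]
contact_force: [0.5, -0.4, -0.1]
opening: 0.994
gripper_force: 0.0
```

```bash
python3 s.py
```

```text
[ 473.3 -108.6  247.8] 20.05 [0.135 0.991]
yellow rim 421 z 78.4 c [497.1  61.9] 21.5
grey rim 983 z 78.9 c [487.6 -10.4] 30.8
grey top 2126 z 121.4 c [486.5 -10.5] 22.8
blue rim 829 z 79.1 c [ 474.  -109.4] 30.8
blue top 1669 z 121.5 c [ 472.8 -109.6] 22.9
```

{"op": "carry_out", "data": {"series": [[[8.5, 5, 0, 0, 0], [8.5, 5, 0, 0, 0], [8.5, 5, 0.05, 0, 0], [8.5, 5, 0.04, 0, 0], [8.5, 5, 0, 0, 0], [8.5, 4.5, 0, 0, 0], [8.5, 0, 0, 0, 0], [8.5, 0, 0, 4, 0], [8.5, 0, 0, 4, 0], [8.5, 0, 0, 2, 0], [8.5, 0, 0, 0, 0], [8.5, 0, 0, 0, 0]]]}}

```text
time_s: 21.6
ee_pos: [515.1, 182.7, 149.2]
tcp_rot: [2.368, 2.064, -0.0]
contact_force: [0.3, 0.5, 0.2]
opening: 0.993
gripper_force: 0.0
```

{"op": "carry_out", "data": {"series": [[[8.5, 0.12, -0.1, 2, 0], [8.5, 0, 0, 1.5, 0], [8.5, 0, 0, 0.7, 0], [8.5, 0, 0, 0.3, 0], [8.5, 0, 0, 0, 0], [6, 0, 0, 0, 0], [5, 0, 0, 0, 0], [4.2, 0, 0, 0, 0], [4.2, 0, 0, 0, 0], [4.2, 0, 0, 0, 0]]], "squeeze": 25}}

```text
time_s: 22.85
ee_pos: [514.3, 184.7, 104.1]
tcp_rot: [2.367, 2.065, 0.001]
contact_force: [1.0, -0.2, 5.8]
opening: 0.507
gripper_force: 24.9
```

{"op": "carry_out", "data": {"series": [[[4, 0, 0, 0, 0], [4, 0, 0, 0, 0], [4, 0, 0, -0.5, 0], [4, 0, 0, -1, 0], [4, 0, 0, -2, 0], [4, 0, 0, -3, 0], [4, 0, 0, -3, 0], [4, 0, 0, -3, 0], [4, 0, 0, -2, 0], [4, 0, 0, 0, 0], [4, 0, 0, 0, 0]]], "squeeze": 70}}

```text
time_s: 24.22
ee_pos: [513.4, 184.5, 248.1]
tcp_rot: [-2.367, -2.065, 0.001]
contact_force: [0.9, -0.5, -3.6]
opening: 0.499
gripper_force: 71.5
```

{"op": "carry_out", "data": {"series": [[[4, -2.5, 0, 0, 0], [4, -5, 0.1, 0, 0], [4, -2.5, 0, 0, 0], [4, 0, 0, 0, 0], [4, 0, 0, 4, 0], [4, 0, 0, 3, 0], [4, 0, 0, 1.4, 0], [4, 0, 0, 0, 0], [4, 0, 0, 0, 0]]]}}

```text
time_s: 25.35
ee_pos: [502.0, 85.5, 165.7]
tcp_rot: [2.367, 2.065, 0.002]
contact_force: [0.6, 0.2, -3.5]
opening: 0.498
gripper_force: 71.7
```

{"op": "carry_out", "data": {"series": [[[4, -0.1, -0.08, 0.5, 0], [4, 0, 0, 1, 0], [4, 0, 0, 1, 0], [4, 0, 0, 1, 0], [4, 0, 0, 1, 0], [4, 0, 0, 0.8, 0], [4, 0, 0, 0.5, 0], [4, 0, 0, 0.3, 0], [4, 0, 0, 0, 0], [4, 0, 0, 0, 0]]]}}

```text
time_s: 26.6
ee_pos: [500.5, 84.4, 104.2]
tcp_rot: [-2.367, -2.065, -0.0]
contact_force: [-3.5, -0.8, 8.6]
opening: 0.498
gripper_force: 73.2
```

{"op": "carry_out", "data": {"series": [[[5, 0, 0, 0, 0], [6.5, 0, 0, 0, 0], [8.5, 0, 0, 0, 0], [8.5, 0, 0, 0, 0], [8.5, 0, 0, 0, 0], [8.5, 0, 0, -3, 0], [8.5, 0, 0, -5, 0], [8.5, 0, 0, -5, 0], [8.5, 0, 0, -1.5, 0], [8.5, 0, 0, 0, 0], [8.5, 0, 0, 0, 0]]]}}

```text
time_s: 27.98
ee_pos: [499.8, 84.6, 247.7]
tcp_rot: [-2.367, -2.065, 0.002]
contact_force: [0.9, 0.3, 0.4]
opening: 0.994
gripper_force: 0.0
```

```bash
python3 s.py
```

```text
[499.8  84.6 247.7] 27.975 [0.135 0.991]
red rim 2396 z 78.8 c [514.2 183.7] 30.9
yellow rim 819 z 79.0 c [500.3  83.9] 30.8
yellow top 1470 z 121.1 c [499.4  84. ] 22.9
grey rim 837 z 79.2 c [487.6  -9.8] 30.8
grey top 1400 z 120.9 c [486.6  -9.9] 22.9
blue rim 507 z 78.8 c [475.3 -97.4] 27.8
```

{"op": "carry_out", "data": {"series": [[[8.5, -4.8, 0, 0, 0], [8.5, -4.8, 0, 0, 0], [8.5, 0, 0, 0, 0], [8.5, 0, 0, 4, 0], [8.5, 0, 0, 4, 0], [8.5, 0, 0, 2, 0], [8.5, 0, 0, 0, 0], [8.5, 0, 0, 0, 0]]]}}

```text
time_s: 29.02
ee_pos: [487.6, -10.7, 149.2]
tcp_rot: [2.367, 2.065, -0.0]
contact_force: [0.4, -0.4, 0.7]
opening: 0.993
gripper_force: 0.0
```

{"op": "carry_out", "data": {"series": [[[8.5, 0, 0, 2, 0], [8.5, 0, 0, 1.5, 0], [8.5, 0, 0, 0.7, 0], [8.5, 0, 0, 0.3, 0], [8.5, 0, 0, 0, 0], [6, 0, 0, 0, 0], [5, 0, 0, 0, 0], [4.2, 0, 0, 0, 0], [4.2, 0, 0, 0, 0], [4.2, 0, 0, 0, 0]]], "squeeze": 25}}

```text
time_s: 30.28
ee_pos: [487.5, -10.6, 103.9]
tcp_rot: [2.367, 2.065, 0.0]
contact_force: [-1.0, 0.0, 4.3]
opening: 0.51
gripper_force: 25.1
```

{"op": "carry_out", "data": {"series": [[[4, 0, 0, 0, 0], [4, 0, 0, 0, 0], [4, 0, 0, -0.5, 0], [4, 0, 0, -1, 0], [4, 0, 0, -2, 0], [4, 0, 0, -3, 0], [4, 0, 0, -3, 0], [4, 0, 0, -3, 0], [4, 0, 0, -2, 0], [4, 0, 0, 0, 0], [4, 0, 0, 0, 0]]], "squeeze": 70}}

```text
time_s: 31.65
ee_pos: [486.9, -10.5, 248.2]
tcp_rot: [-2.367, -2.065, 0.001]
contact_force: [0.0, 0.6, -3.4]
opening: 0.5
gripper_force: 71.5
```

{"op": "carry_out", "data": {"series": [[[4, 2.5, 0, 0, 0], [4, 5, 0.1, 0, 0], [4, 5, 0, 0, 0], [4, 5, 0, 0, 0], [4, 2.1, 0, 0, 0], [4, 0, 0, 0, 0], [4, 0, 0, 4, 0], [4, 0, 0, 3, 0], [4, 0, 0, 1.4, 0], [4, 0, 0, 0, 0], [4, 0, 0, 0, 0]]]}}

```text
time_s: 33.02
ee_pos: [515.6, 183.2, 165.8]
tcp_rot: [2.368, 2.064, 0.002]
contact_force: [-0.1, -1.0, -2.5]
opening: 0.5
gripper_force: 71.6
```

{"op": "carry_out", "data": {"series": [[[4, 0.06, -0.08, 0.5, 0], [4, 0, 0, 1, 0], [4, 0, 0, 1, 0], [4, 0, 0, 1, 0], [4, 0, 0, 1, 0], [4, 0, 0, 0.8, 0], [4, 0, 0, 0.5, 0], [4, 0, 0, 0.3, 0], [4, 0, 0, 0.05, 0], [4, 0, 0, 0, 0]]]}}

```text
time_s: 34.28
ee_pos: [514.4, 184.1, 104.0]
tcp_rot: [-2.367, -2.065, -0.001]
contact_force: [-5.7, -1.7, 12.1]
opening: 0.502
gripper_force: 73.5
```

{"op": "carry_out", "data": {"series": [[[5, 0, 0, 0, 0], [6.5, 0, 0, 0, 0], [8.5, 0, 0, 0, 0], [8.5, 0, 0, 0, 0], [8.5, 0, 0, 0, 0], [8.5, 0, 0, -3, 0], [8.5, 0, 0, -5, 0], [8.5, 0, 0, -5, 0], [8.5, 0, 0, -1.5, 0], [8.5, 0, 0, 0, 0]]]}}

```text
time_s: 35.52
ee_pos: [514.4, 184.5, 248.7]
tcp_rot: [-2.366, -2.066, -0.002]
contact_force: [0.7, 0.2, -0.2]
opening: 0.995
gripper_force: 0.0
```

{"op": "carry_out", "data": {"series": [[[8.5, -5, 0, 0, 0], [8.5, -5, 0, 0, 0], [8.5, -5, 0, 0, 0], [8.5, 0, 0, 0, 0], [8.5, 0, 0, 0, 0]]]}}

```text
time_s: 36.15
ee_pos: [493.6, 35.9, 247.4]
tcp_rot: [-2.367, -2.065, 0.002]
contact_force: [-0.0, 0.6, -0.0]
opening: 0.995
gripper_force: 0.0
```

```bash
python3 s.py; python3 - <<'E'
from h import *
save("wrist","pics/w9.png"); im,_=r.get_image("scene"); cv2.imwrite("pics/s9.png",cv2.resize(im[100:300,180:440,::-1],None,fx=3,fy=3))
E
```

```text
[493.6  35.9 247.4] 36.15 [0.136 0.991]
red rim 1222 z 79.2 c [514.3 184.2] 30.8
red top 2020 z 121.4 c [513.5 184.3] 22.8
yellow rim 908 z 79.2 c [500.5  84.4] 30.8
yellow top 1615 z 121.5 c [499.6  84.4] 22.7
grey rim 1674 z 79.1 c [487.9  -9.3] 30.8
blue rim 799 z 79.3 c [ 474.4 -108.2] 30.9
blue top 1028 z 119.0 c [ 473.9 -105.3] 21.6
```

View pics/w9.png

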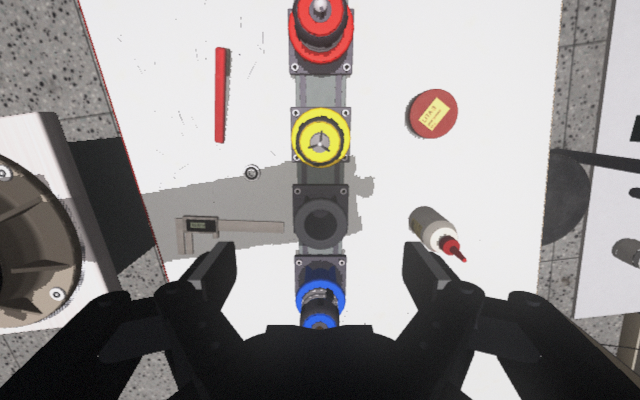

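View pics/s9.png

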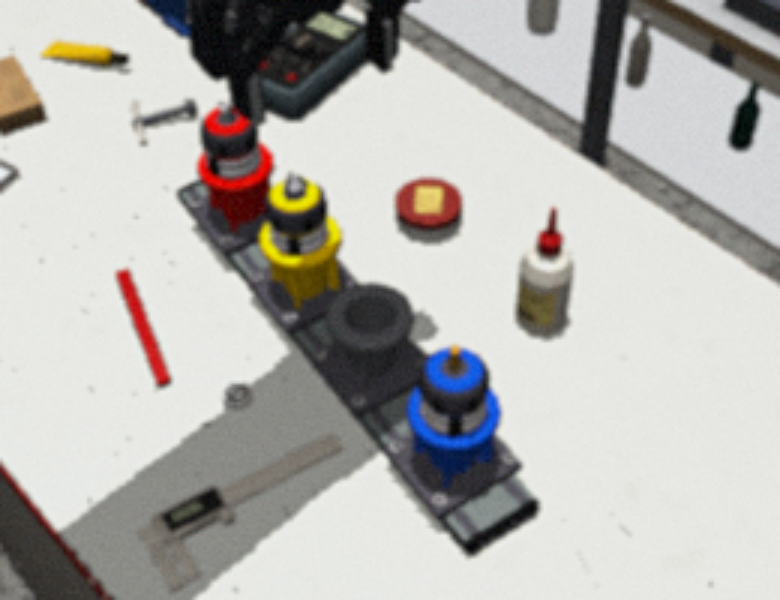

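The two pictures show red in red (wrist 320,40), yellow in yellow (320,140) and blue in blue (320,300), all upright and seated. The grey pot (320,215) is empty, and the bottle, tin and caliper look untouched.

```bash
python3 -c "
from cell import r
print(r.hand_in())"
```

```text
the job is handed in; nothing more can be done
None
```

All three holders are seated upright in the pots of their own colour, with red parked in the grey pot on the way and grey now empty; the bottle, tin and caliper look unmoved, and I handed the job in at about 36 s.

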